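# Fit a conveyor guide rail and hold it for clamping

### The arm

A 6-joint arm with a two-finger parallel gripper is mounted at the origin on the work surface. World frame = base frame: x ahead of the robot, y to its left, z up, the work surface at z = 0. Lengths are in mm, angles in rad, forces in N, time in s.
With the tool pointing down it reaches from about 325 to 750 mm from the base axis. Payload 7.6 kg.
Tool frame: the origin (TCP) lies midway between the tips of the shut fingers; the grasp point (between the pads) lies 19 mm behind it; z points along the fingers, y is the direction in which the jaws open and shut (so a half turn about z gives the same grasp; the last joint's range is limited). The gripper opens to 85 mm and grips with 20 to 120 N. Pads are 22 mm wide; open, the fingers measure 114 mm over their backs; the gripper's body (76 mm by 85 mm) begins 54 mm behind the grasp point. The pads swing forward as they close: fully open they stand 13 mm farther back than shut.
Start: joints at [1.13, 0.052, 1.401, -0, 1.689, -0.07], TCP at [190.225, 489.347, 231.323] pointing down, gripper open.
Joint ranges: [-2.9, 2.9], [-0.91, 2.17], [0.12, 2.37], [-1.06, 4.2], [0.26, 2.73], [-2.93, 2.93]. Speed limits (rad/s): [2.57, 2.57, 3.01, 3.14, 3.14, 3.14].

### API

Orientations are given as a unit quaternion [w, x, y, z].
In Python, from workcell import get_state, get_image, sign_off gives the robot as it stands. The module is installed in compiled form; this text tells all that it offers.
- The arm moves only by the tool jog_arm, never from a script. Its argument "series" is a list of rows, each an object with "offset": the shift along the tool's x, y, z in units of 25 mm (1.0 is 25 mm), a list of three; "spin": the turn about the tool's z in units of 5 degrees (1.0 is 5 degrees). A call has 1 to 8 rows; each row shifts and turns the commanded pose from where the row before left it, along the tool's axes as they then stand; what a row does not reach is not made up. A row lasts 1/8 s, in which the tool goes at most 62.5 mm and 10.7 degrees, less where a joint would pass 70% of its speed; a pose out of reach is approached as far as the arm can. A call is refused whole if a number of a shift passes 1 or a number of a turn 1, either way. A call with a gripper value outside its range is refused whole. "hand" is the finger opening in mm, from 0 to 85.4, set as the call begins (left out, the last holds). The fingers move at their own pace and stop on an object; "newtons" is the grip in N (left out, the last holds). Time passes only in rows, so rows that do not move let the fingers close. It gives the time, the measured TCP pose, the force and the opening at its end, in the units of the state.
- get_state(): the state, without advancing time (a new reading comes with each control period).
- get_image(name): name is "scene" or "side" or "wrist"; returns a dict with "color" (480x640x3 uint8, red, green, blue), "depth" (480x640 float32, mm along the optical axis (not along the pixel's ray), 0 where there is no reading), "intrinsics" (3x3 intrinsics, pixels), "D" ([k1, k2, p1, p2, k3] as OpenCV has them; the pictures are not rectified), "position" and "rotation" of the camera in the world. Camera axes: x right, y up, looking along -z (the intrinsics and any distortion apply to the point x, -y, -z); pixel columns grow to the right and rows downward; lengths in mm; the calibration is good to about 2 mm. A picture is of the moment at which its call begins.
- sign_off(): hands the job in, once; it reports no verdict.
The state is a dict: "time_s": time; "q": joint angles; "joint_vel": joint speeds; "joint_torque": joint torques, N m; "position": TCP position; "ee_rot": TCP orientation; "force": force on the tool from outside, world axes, zero at the start; "torque": the same for the moment, N m; "width": finger opening in mm.
Only numpy, scipy, OpenCV 4.12 (cv2) and the standard library are available. Lean on these libraries where they do the work, as an engineer would, in place of code of your own. Each camera call takes 0.05 s, during which the arm holds its last target.

### The job

Refit the guide rail on the packing conveyor: first press the red stop button on the yellow-topped station fully down, and leave the green start button alone. Then take the long steel rail with orange end plugs from the rack and thread it lengthwise through the two black eye clamps above the belt, one after the other and without straining them, until the whole orange plug on its leading end shows beyond the second clamp. Finish with the rail still gripped and kept steady there, so that a workmate can tighten the knobs, and do not disturb anything else on the table.

Things in the scene. Friction and masses are not known exactly. Their poses are not given: they have to be found in the camera images.
- stop (a joint): red round stop button, 38 mm across, sprung; value is its travel in m, 0 up to 0.006 fully down (about 6 N), springs back
- stop_top (a point): centre of the top face of the red stop button, which is pressed straight down; 84 mm above the table at rest; the station is a grey box 74 x 145 x 62 mm with a yellow top standing at the near side of the conveyor
- start (a joint): small green start button, 24 mm across, 72 mm from the red one on the same station; value is its travel in m, 0 up to 0.005; must not be pressed
- start_top (a point): centre of the top face of the green start button
- rail_center (a point): middle of the loose guide rail: straight round steel tube, 12 mm thick, 400 mm long, about 0.16 kg, both ends alike: an orange plug (last 22 mm), its nose tapering to 6 mm over 18 mm. Own y axis along the rail. Starts level in the rack's V-notched blocks (at +-110 mm along it, 20 mm wide), axis 48 mm above the table; grasp from above between the blocks
- rail_end_1 (a point): tip of the rail at +200 mm along its own y
- rail_end_2 (a point): tip of the rail at -200 mm along its own y
- clamp_a (a point): bore centre of the first (infeed) eye clamp, 145 mm above the table, 45 mm above the belt: fixed black block 34 x 34 mm, 18 mm thick along its level 16 mm through bore with white liner, which lies along the conveyor's y axis; carried from the far side (conveyor +x) by a shank with a star knob. The rail is fed in from the free space on its conveyor +y side
- clamp_b (a point): centre of the bore of the second (downstream) eye clamp, the same as the first and in line with it, 120 mm further on towards the conveyor's -y
- clamp_mid (a point): point on the common bore line half-way between the two clamps; y axis along the bores (towards the infeed end), x across the belt away from the robot, z up
- conveyor: fixed bench conveyor; belt 130 mm wide along its y axis, top 100 mm above the table, from 130 mm (+y, infeed) to -520 mm. Metal-detector arch 265 mm high, 286 mm wide, 130 mm long at y = -420 mm; white guide strip, top 124 mm above the table, along the near edge. Origin on the table below the point 20 mm nearer (conveyor -x) than clamp_mid
- rack: fixed rack, white notched blocks on a grey base 165 x 260 x 8 mm, origin under its centre, with two parallel places 75 mm apart along its y axis; the rail lies in either one, the black spare rail in the other; the tops of the notched blocks stand about 60 mm above the table
- spare_rail: black plastic rail, 12 mm diameter, 300 mm long, in the other place of the rack; bystander; origin at its middle
- belt_box: small clear box of gold foil sweets standing on the belt between the second clamp and the metal detector, 60 x 80 x 40 mm; bystander; origin under its centre
- wrench: steel wrench, 160 mm long, lying on the table beyond the rack; bystander
- scraper: chocolate scraper with white handle, 240 mm long, lying on the table between robot and conveyor; bystander
- tub_red: clear tub of red foil sweets, 90 x 120 x 75 mm, beyond the conveyor; bystander; origin under its centre
- mould: clear chocolate mould, 90 x 140 x 24 mm, beyond the conveyor; bystander; origin under its centre

How it is judged (in metres and radians):
On the way, in this order (a step that is already met when the one before it is completed fails the run):
1. the red stop button is pressed fully down (value of joint stop above 0.005 m), for 0.1 s.
2. the steel rail passes through both clamps (y of rail_center in the frame of clamp_mid between -0.115 and 0.115 m and x of rail_center in the frame of clamp_mid between -0.01 and 0.01 m and z of rail_center in the frame of clamp_mid between -0.01 and 0.01 m and angle between the y axis of rail_center and the y axis of clamp_mid, either way round below 0.05 rad), for 0.2 s.
At the end, for the whole second after the job is handed in: Rail through both bores: middle within 10 mm of the bore line and 115 mm of half-way between the clamps (each end 16 mm clear of them), axis within 0.05 rad; gripped by the fingers with over 5 N, bearing on the clamps with under 20 N, slower than 0.02 m/s (all of step 2 and contact force between the fingers and rail above 5 N and contact force between rail and conveyor below 20 N and linear speed of rail below 0.02 m/s); the arm keeps its last pose, push and grip.
It fails at once if the green start button is pressed (value of joint start above 0.0025 m).
It fails at once if a bystander is pushed more than 25 mm from its place (distance of any of spare_rail, belt_box, wrench, scraper, tub_red, mould from where it was at the start of the episode above 0.025 m).
It also fails if it takes over 58 s, if anything falls off the work surface, if the arm or the gripper's body presses on something with over 40 N, if the wrist force passes 120 N, or if a joint passes its speed limit or range.

## Working session

There is one attempt and no reset: what is moved stays moved. The work goes in short steps, Python scripts to look and compute and a tool call to move; the robot and the scene stay as the last step left them, time stands still between calls to the robot, and variables do not carry over. Pictures are saved under pics/ and viewed, and the job is handed in when it is done.

Besides the shell and the picture viewer there is one more tool, called after ">>>" as name([rows], argument=value, ...), one row to a line, values as JSON. jog_arm: Moves the arm, as the interface text tells. Its arguments: {"type":"object","properties":{"series":{"type":"array","items":{"type":"object","properties":{"offset":{"type":"array","items":{"type":"number"}},"spin":{"type":"number"}}}},"hand":{"type":"number"},"newtons":{"type":"number"}},"required":["series"]}

```bash
mkdir -p pics
cat > h.py <<'E'
import numpy as np, cv2, pickle
from workcell import get_state, get_image, sign_off
def snap(n,f):
    d=get_image(n); cv2.imwrite(f'pics/{f}.png',d['color'][:,:,::-1]); pickle.dump(d,open(f'{f}.pkl','wb')); return d
def load(f): return pickle.load(open(f'{f}.pkl','rb'))
def ray(d,u,v):
    K=np.array(d['intrinsics'],float);D=np.array(d['D'],float)
    p=cv2.undistortPoints(np.array([[[u,v]]],float),K,D)[0,0]
    r=np.array([p[0],-p[1],-1.0]); return np.array(d['position'],float),np.array(d['rotation'],float).reshape(3,3)@r
def atz(d,u,v,z):
    o,r=ray(d,u,v); return o+r*(z-o[2])/r[2]
def atd(d,u,v):
    o,r=ray(d,u,v); return o+r*float(d['depth'][int(round(v)),int(round(u))])
def proj(d,P):
    R=np.array(d['rotation'],float).reshape(3,3); c=R.T@(np.array(P,float)-np.array(d['position'],float))
    p,_=cv2.projectPoints(np.array([[c[0],-c[1],-c[2]]]),np.zeros(3),np.zeros(3),np.array(d['intrinsics'],float),np.array(d['D'],float)); return p[0,0]
def crop(d,f,x0,x1,y0,y1,s=4):
    c=d['color'][y0:y1,x0:x1,::-1]; cv2.imwrite(f'pics/{f}.png',cv2.resize(c,None,fx=s,fy=s,interpolation=cv2.INTER_CUBIC))
E
python3 - <<'E'
from h import *
for n in ['scene','side','wrist']:
    d=snap(n,n+'0'); print(n,np.array(d['position']).round(0),np.array(d['rotation']).round(2).tolist())
s=get_state(); print(s)
E
```

```text
scene [1324.  -46.  883.] [0.7, 0.3, 0.25, 0.61]
side [ -98. -584. 1077.] [0.86, 0.34, -0.14, -0.35]
wrist [123. 516. 373.] [0.82, -0.12, -0.08, 0.56]
{'time_s': 0.15, 'q': array([ 1.12970387e+00,  5.26845452e-02,  1.40147908e+00,  1.88842272e-05,
        1.68861161e+00, -7.03052402e-02]), 'joint_vel': array([-0.00162796, -0.00188861, -0.00071382, -0.00013218,  0.00235773,
        0.00178448]), 'joint_torque': array([ 8.17382952e-04, -3.81950355e+01, -3.60424626e+01,  6.86035037e-06,
        4.59770527e-03,  1.59914782e-05]), 'position': array([190.11278111, 489.12635158, 230.67611888]), 'ee_rot': array([-1.58622974e-04,  1.84332293e-01,  9.82863803e-01, -5.69695581e-04]), 'force': array([ 0.49428995, -0.47334438,  0.50885143]), 'torque': array([ 0.00164422, -0.01376819,  0.00477019]), 'width': 85.50745457006776}
```

Rotation is a quaternion; fixing the helper.

```bash
sed -i "s/np.array(d\['rotation'\],float).reshape(3,3)/Rq(d['rotation'])/" h.py
cat >> h.py <<'E'
from scipy.spatial.transform import Rotation
def Rq(q): q=np.array(q,float); return Rotation.from_quat([q[1],q[2],q[3],q[0]]).as_matrix()
E
python3 -c "
from h import *
print(Rq(load('wrist0')['rotation']).round(2)); print(Rq(get_state()['ee_rot']).round(3)); print(proj(load('scene0'),[190,489,231]))"
```

```text
[[ 0.36 -0.89 -0.26]
 [ 0.93  0.35  0.1 ]
 [-0.   -0.28  0.96]]
[[-0.932  0.362 -0.001]
 [ 0.362  0.932 -0.001]
 [ 0.    -0.001 -1.   ]]
[447.90882918 102.73084354]
```

View pics/scene0.png

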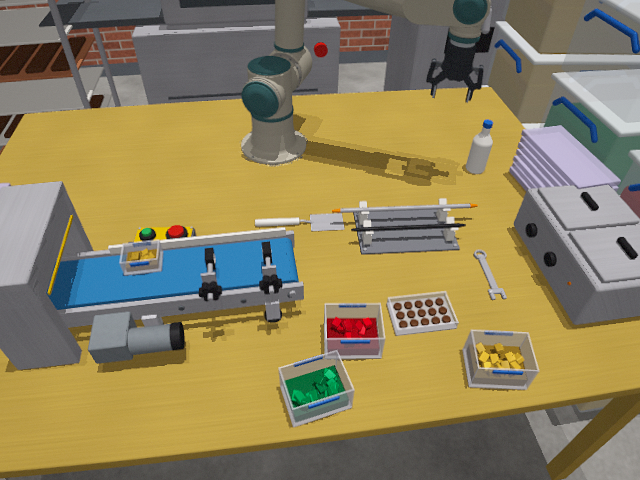

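View pics/side0.png

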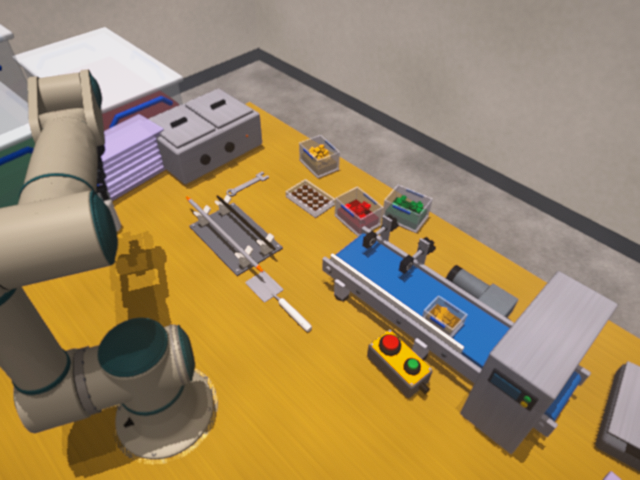

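View pics/wrist0.png

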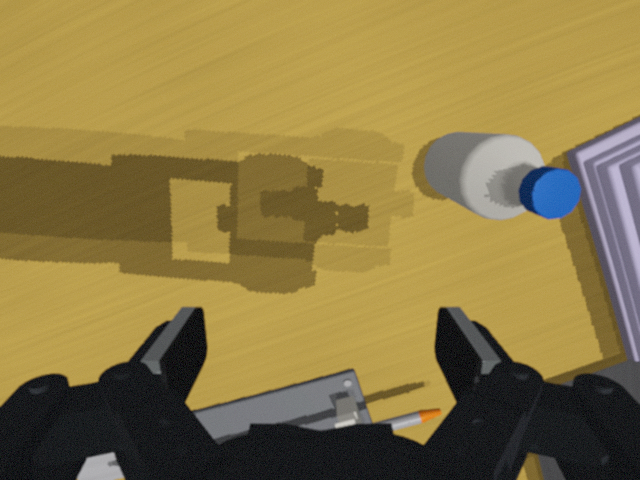

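The scene shows the conveyor at left-centre with clamps near (210,275) and (270,270). The rail runs along (335–477, ~208), and the red button is at (177,231). In the side view, red is at (390,344) and green at (412,366). I'll enlarge these.

Run:
```python
from h import *
s=load('scene0'); d=load('side0')
crop(s,'c1',300,500,180,280,4); crop(s,'c2',110,310,210,330,4); crop(d,'c3',180,330,180,310,5); crop(d,'c4',310,450,200,400,3)
crop(d,'c4b',320,450,205,285,6)
```

```text
(no output)
```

View pics/c1.png

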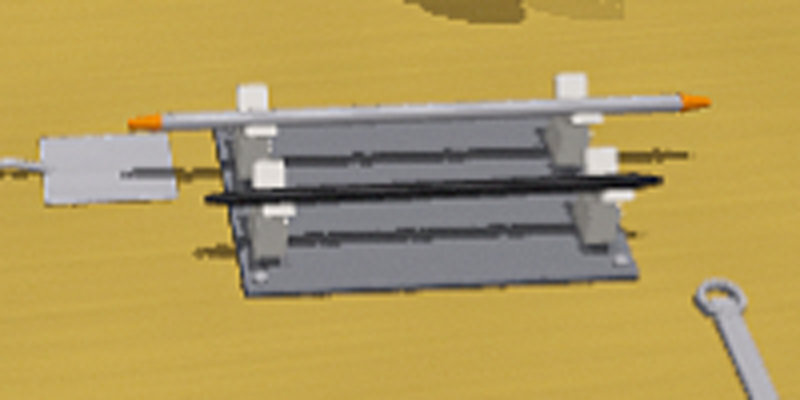

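View pics/c2.png

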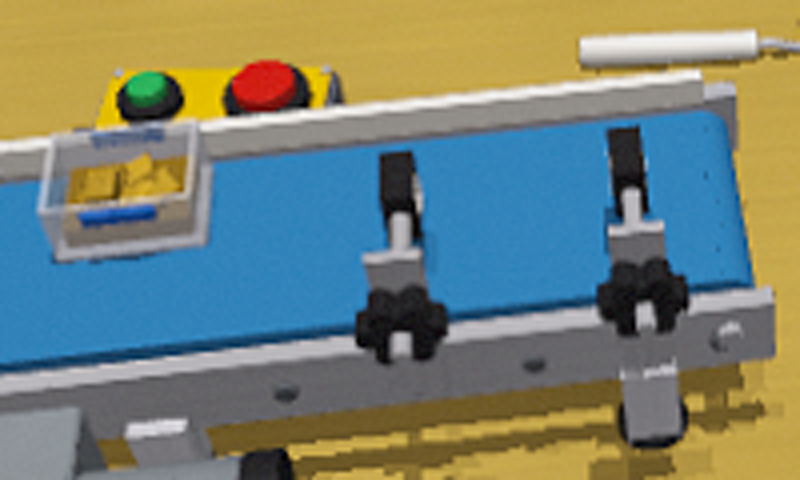

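View pics/c3.png

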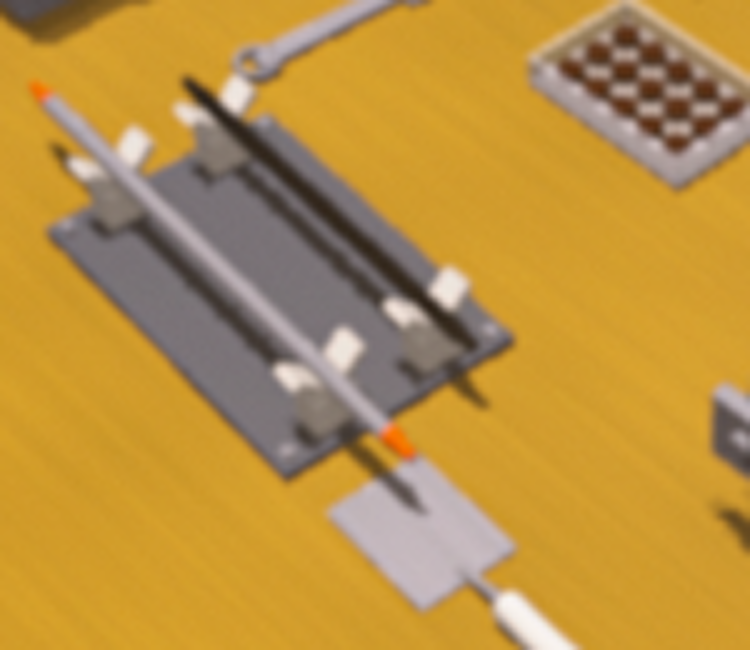

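View pics/c4.png

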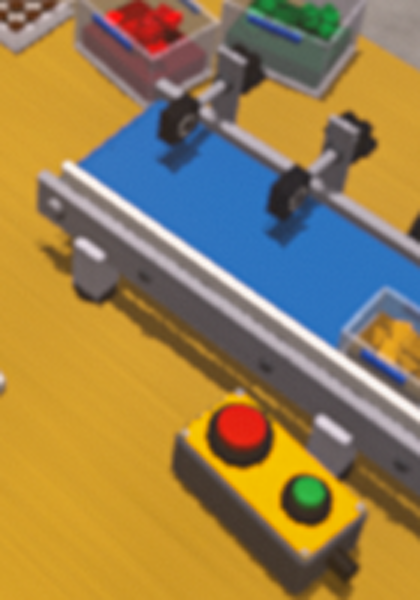

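View pics/c4b.png

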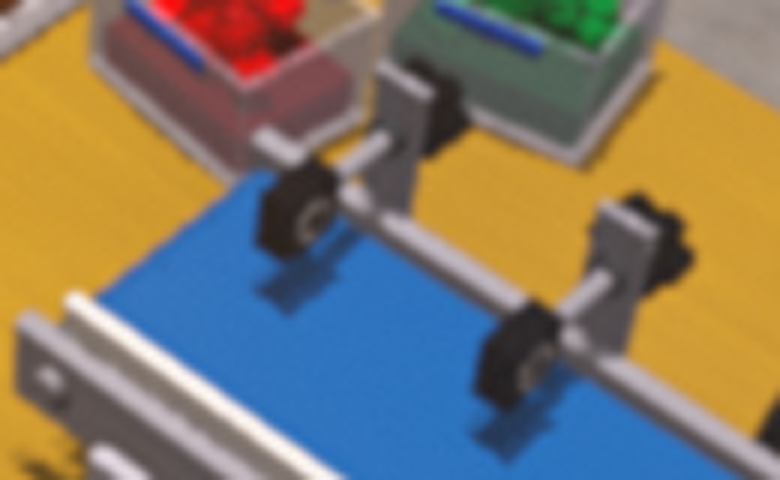

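```bash
cat >> h.py <<'E'
def tri(pairs):
    A=np.zeros((3,3));b=np.zeros(3)
    for d,u,v in pairs:
        o,r=ray(d,u,v); r=r/np.linalg.norm(r); M=np.eye(3)-np.outer(r,r); A+=M;b+=M@o
    return np.linalg.solve(A,b)
E
python3 - <<'E'
from h import *
s=load('scene0'); d=load('side0'); np.set_printoptions(precision=1,suppress=True)
pts={'tipL(towards conv)':((332,211),(263,271.4),48),'tipfar':((477.7,205.2),(186.6,197),48),'red':((176,230.5),(390.3,342.3),84),'green':((147,231.7),(413,363.7),81),
'A':((270.5,252.5),(372.5,240.8),145),'B':((214,258),(409.5,265.8),145)}
for k,(a,b,z) in pts.items():
    print(k,'scene@z',atz(s,*a,z),'side@z',atz(d,*b,z),'tri',tri([(s,*a),(d,*b)]),'depth',atd(s,*a),atd(d,*b))
E
```

```text
tipL(towards conv) scene@z [400.5 131.7  48. ] side@z [398.6 123.4  48. ] tri [399.9 129.2  45.1] depth [401.4 131.5  48.8] [421.  155.4   1.6]
tipfar scene@z [424.5 531.9  48. ] side@z [421.9 521.6  48. ] tri [424.1 530.   44.8] depth [370.6 566.5  -2. ] [419.8 517.   52.3]
red scene@z [ 464.2 -262.8   84. ] side@z [ 456.  -271.7   84. ] tri [ 458.7 -267.    77.7] depth [ 463.9 -262.9   83.7] [ 456.5 -271.4   83. ]
green scene@z [ 456.5 -333.7   81. ] side@z [ 451.6 -342.1   81. ] tri [ 453.  -338.1   76.6] depth [ 454.2 -334.4   78.9] [ 450.4 -342.7   83.2]
A scene@z [623.5 -40.7 145. ] side@z [624.1 -62.5 145. ] tri [626.  -49.8 141.6] depth [639.5 -40.8 161.9] [629.5 -58.5 138. ]
B scene@z [ 624.7 -160.2  145. ] side@z [ 625.9 -183.3  145. ] tri [ 626.5 -170.7  141.4] depth [ 618.8 -161.1  138.8] [ 630.8 -180.5  138.6]
```

```bash
cat >> h.py <<'E'
np.set_printoptions(precision=3,suppress=True)
def go(x,y,z,yaw=None):
    s=get_state(); R=Rq(s['ee_rot']); p=np.array(s['position']); t=R.T@(np.array([x,y,z])-p)/25
    n=int(np.ceil(np.abs(t).max()-1e-6)); cy=np.degrees(np.arctan2(R[1,0],R[0,0]))
    print('t',round(s['time_s'],2),'pos',p,'yaw',cy,'F',np.array(s['force']),'tool units',t,'rows',n,'per row',t/max(n,1))
    if yaw is not None: print('spin units',(cy-yaw)/5)
E
python3 -c "
from h import *
go(410,330,230)"
```

```text
t 0.15 pos [190.113 489.126 230.676] yaw 158.7555805198605 F [ 0.494 -0.473  0.509] tool units [-10.504  -2.745   0.029] rows 11 per row [-0.955 -0.25   0.003]
```

>>> jog_arm([
  {"offset":[-0.95,-0.25,0]},
  {"offset":[-0.95,-0.25,0]},
  {"offset":[-0.95,-0.25,0]},
  {"offset":[-0.95,-0.25,0]},
  {"offset":[-0.95,-0.25,0]},
  {"offset":[-0.95,-0.25,0]},
  {"offset":[-0.95,-0.25,0]},
  {"offset":[-0.95,-0.25,0]},
], hand=85)

```text
schema error: expected keys offset, spin
```

>>> jog_arm([
  {"offset":[-0.95,-0.25,0]},
  {"offset":[-0.95,-0.25,0]},
  {"offset":[-0.95,-0.25,0]},
  {"offset":[0,0,0]},
])

```text
schema error: expected keys offset, spin
```

Run:
```python
from h import *
d=snap('wrist','wrist1'); e=snap('scene','scene1'); 
go(410,330,230)
for q in ([403.5,328.4,48],): print(proj(d,q))
p=np.array(get_state()['position']); print(proj(e,p)); crop(e,'c5',330,490,60,180,5)
```

```text
t 0.25 pos [190.178 489.21  230.926] yaw 158.7541456467618 F [-0.477 -0.099  0.207] tool units [-10.503  -2.749   0.039] rows 11 per row [-0.955 -0.25   0.004]
[251.119 453.549]
[447.996 102.783]
```

View pics/wrist1.png

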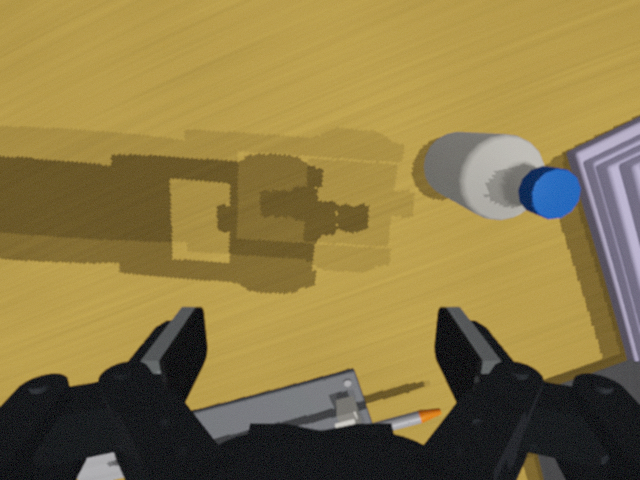

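View pics/scene1.png

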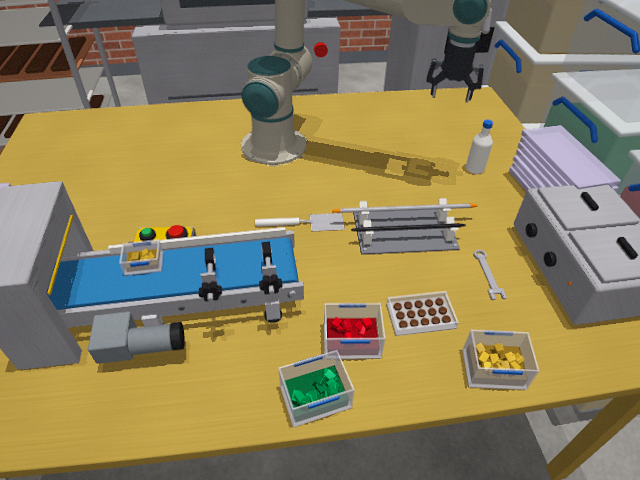

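>>> jog_arm([
  {"offset":[-0.95,-0.25,0],"spin":0},
  {"offset":[-0.95,-0.25,0],"spin":0},
  {"offset":[-0.95,-0.25,0],"spin":0},
  {"offset":[-0.95,-0.25,0],"spin":0},
  {"offset":[-0.95,-0.25,0],"spin":0},
  {"offset":[-0.95,-0.25,0],"spin":0},
  {"offset":[-0.95,-0.25,0],"spin":0},
  {"offset":[-0.95,-0.25,0],"spin":0},
], hand=85)

```text
time_s: 1.25
position: [349.8, 373.3, 231.2]
ee_rot: [-0.0, 0.184, 0.983, -0.0]
force: [-0.4, -0.1, -0.4]
width: 85.0
```

View pics/c5.png

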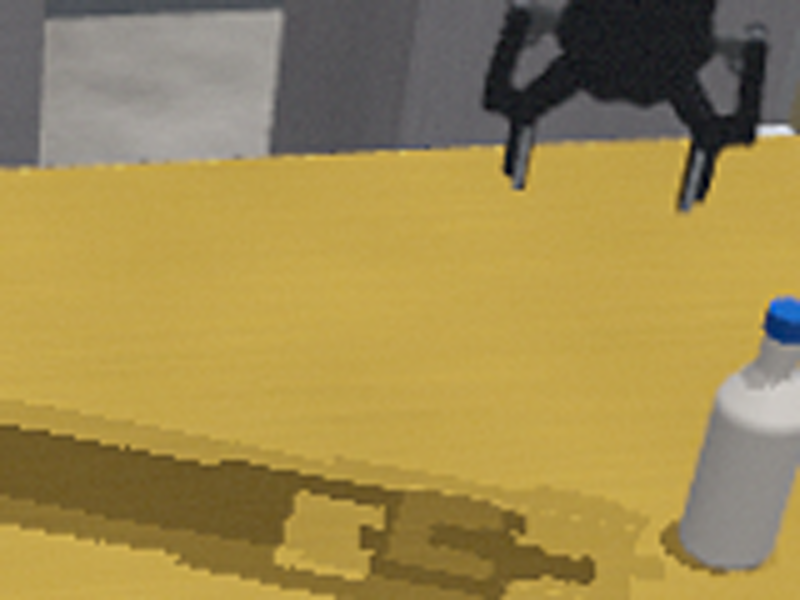

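Run:
```python
from h import *
e=load('scene1')
print(proj(e,[190.2,489.2,244]),proj(e,[190.2,489.2+10,244]))
for s in (-1,1): print(proj(e,np.array([190.2,489.2,244])+s*44*np.array([.362,.932,0])))
go(410,330,230)
w=snap('wrist','wrist2')
```

```text
[448.922  98.577] [452.315  98.428]
[433.123  96.411]
[464.821 100.781]
t 1.25 pos [349.768 373.335 231.197] yaw 158.75449895627185 F [-0.429 -0.065 -0.417] tool units [-2.874 -0.743  0.048] rows 3 per row [-0.958 -0.248  0.016]
```

View pics/wrist2.png

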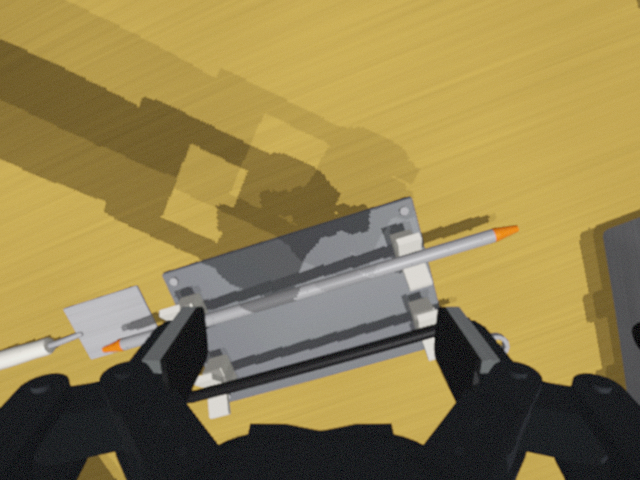

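The wrist view shows the whole rail, with tips near (103,348) and (518,230). I'll compare these with the scene measurement.

Run:
```python
from h import *
w=load('wrist2'); a=atz(w,103,348,48); b=atz(w,518,230,48); print(a,b,np.linalg.norm(a-b),(a+b)/2,np.degrees(np.arctan2(*(b-a)[1::-1])))
go(400,250,230); go(462,-267,200)
```

```text
[396.427 130.874  48.   ] [425.227 529.502  48.   ] 399.6678331078679 [410.827 330.188  48.   ] 85.86775060469189
t 1.3 pos [351.641 371.842 231.096] yaw 158.6326725384114 F [ 1.61  -1.585 -0.035] tool units [-3.577 -3.834  0.051] rows 4 per row [-0.894 -0.958  0.013]
t 1.3 pos [351.641 371.842 231.096] yaw 158.6326725384114 F [ 1.61  -1.585 -0.035] tool units [-13.42  -22.188   1.276] rows 23 per row [-0.583 -0.965  0.055]
```

>>> jog_arm([
  {"offset":[-0.58,-0.96,0],"spin":0},
  {"offset":[-0.58,-0.96,0],"spin":0},
  {"offset":[-0.58,-0.96,0],"spin":0},
  {"offset":[-0.58,-0.96,0],"spin":0},
  {"offset":[-0.58,-0.96,0],"spin":0},
  {"offset":[-0.58,-0.96,0],"spin":0},
  {"offset":[-0.58,-0.96,0],"spin":0},
  {"offset":[-0.58,-0.96,0],"spin":0},
], hand=0)

```text
time_s: 2.3
position: [387.6, 152.3, 231.3]
ee_rot: [0.0, 0.184, 0.983, 0.0]
force: [0.7, 0.2, -0.7]
width: 0.2
```

>>> jog_arm([
  {"offset":[-0.58,-0.96,0],"spin":0},
  {"offset":[-0.58,-0.96,0],"spin":0},
  {"offset":[-0.58,-0.96,0],"spin":0},
  {"offset":[-0.58,-0.96,0],"spin":0},
  {"offset":[-0.58,-0.96,0],"spin":0},
  {"offset":[-0.58,-0.96,0],"spin":0},
  {"offset":[-0.58,-0.96,0],"spin":0},
  {"offset":[-0.58,-0.96,0],"spin":0},
])

```text
time_s: 3.3
position: [426.3, -68.7, 231.3]
ee_rot: [0.0, 0.184, 0.983, 0.0]
force: [-0.6, 0.4, 0.3]
width: 0.0
```

>>> jog_arm([
  {"offset":[-0.6,-0.96,0],"spin":0},
  {"offset":[-0.6,-0.96,0],"spin":0},
  {"offset":[-0.6,-0.96,0],"spin":0},
  {"offset":[-0.6,-0.96,0],"spin":0},
  {"offset":[-0.6,-0.9,0],"spin":0},
  {"offset":[-0.6,-0.9,0],"spin":0},
  {"offset":[0,0,0],"spin":0},
])

```text
time_s: 4.18
position: [459.0, -232.9, 230.7]
ee_rot: [-0.001, 0.185, 0.983, 0.0]
force: [-0.6, 0.7, -1.4]
width: -0.0
```

Run:
```python
from h import *
w=snap('wrist','wrist3')
go(462,-265,110)
```

```text
t 4.22 pos [ 459.002 -232.057  230.878] yaw 158.7034410319196 F [ 0.129  0.639 -0.124] tool units [-0.595 -1.187  4.834] rows 5 per row [-0.119 -0.237  0.967]
```

View pics/wrist3.png

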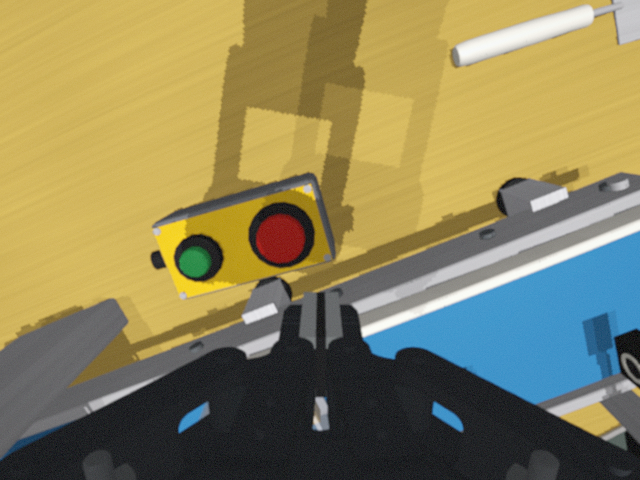

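The red button is at about (280,239) and green at (194,262).

Run:
```python
from h import *
w=load('wrist3'); r=atz(w,280,239,84); print(r,atz(w,194,262,81),atd(w,280,239))
go(r[0],r[1],105)
```

```text
[ 458.406 -265.196   84.   ] [ 451.659 -336.948   81.   ] [ 458.401 -265.192   84.022]
t 4.22 pos [ 459.002 -232.057  230.878] yaw 158.7034410319196 F [ 0.129  0.639 -0.124] tool units [-0.464 -1.246  5.034] rows 6 per row [-0.077 -0.208  0.839]
```

>>> jog_arm([
  {"offset":[-0.25,-0.6,0],"spin":0},
  {"offset":[-0.25,-0.58,0],"spin":0},
  {"offset":[0,0,1],"spin":0},
  {"offset":[0,0,1],"spin":0},
  {"offset":[0,0,1],"spin":0},
  {"offset":[0,0,1],"spin":0},
  {"offset":[0,0,1],"spin":0},
  {"offset":[0,0,0],"spin":0},
])

```text
time_s: 5.22
position: [458.9, -263.9, 104.3]
ee_rot: [-0.002, 0.184, 0.983, 0.001]
force: [-0.2, -0.4, 0.2]
width: 0.1
```

>>> jog_arm([
  {"offset":[0,0,0.4],"spin":0},
  {"offset":[0,0,0.4],"spin":0},
  {"offset":[0,0,0.1],"spin":0},
  {"offset":[0,0,0.1],"spin":0},
  {"offset":[0,0,0.08],"spin":0},
  {"offset":[0,0,0],"spin":0},
])

```text
time_s: 5.98
position: [460.1, -264.2, 79.7]
ee_rot: [0.0, 0.184, 0.983, -0.0]
force: [-2.9, 0.3, 5.5]
width: -0.1
```

>>> jog_arm([
  {"offset":[0,0,0.08],"spin":0},
  {"offset":[0,0,0.06],"spin":0},
  {"offset":[0,0,0],"spin":0},
  {"offset":[0,0,0],"spin":0},
])

```text
time_s: 6.48
position: [460.3, -264.3, 77.9]
ee_rot: [0.0, 0.184, 0.983, -0.0]
force: [-7.1, 4.4, 14.9]
width: 0.0
```

Run:
```python
from h import *
go(460,-264,230); w=snap('wrist','wrist4'); s=snap('side','side4'); crop(s,'c6',330,450,290,410,5)
```

```text
t 6.47 pos [ 460.27  -264.272   77.914] yaw 158.7607574172677 F [-7.069  4.415 14.852] tool units [ 0.008  0.005 -6.083] rows 7 per row [ 0.001  0.001 -0.869]
```

View pics/wrist4.png

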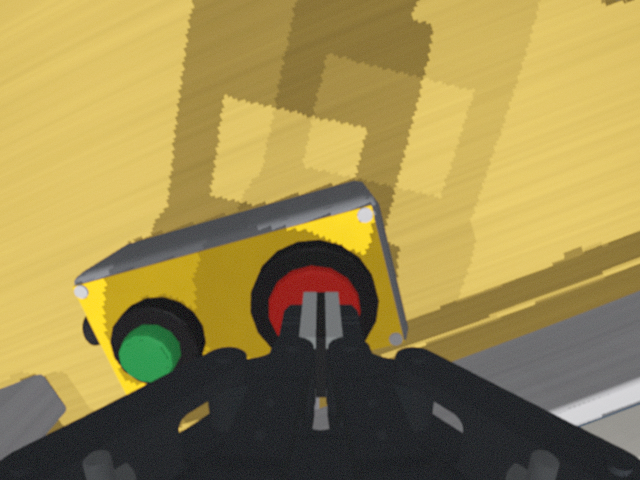

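View pics/c6.png

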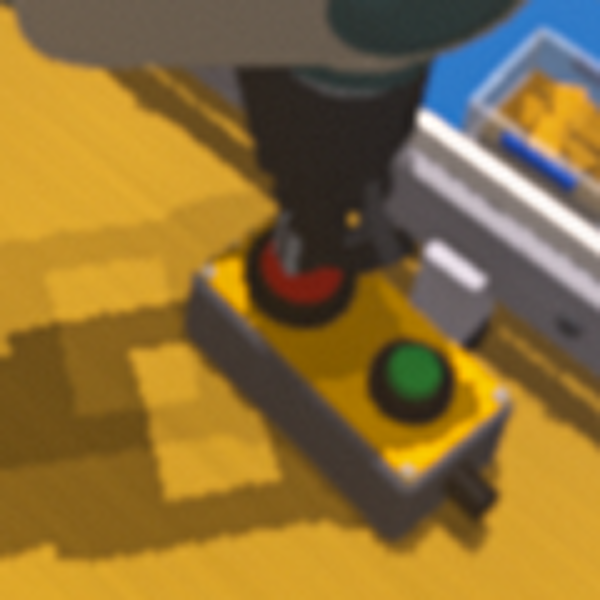

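Red is bottomed out: 6.1 mm of travel and 15 N of resistance. In the pictures green is untouched. Next I'll retract, turn to the rail yaw and look at the clamps.

>>> jog_arm([
  {"offset":[0,0,-0.5],"spin":0},
  {"offset":[0,0,-1],"spin":0},
  {"offset":[0,0,-1],"spin":1},
  {"offset":[0,0,-1],"spin":1},
  {"offset":[0,0,-1],"spin":1},
  {"offset":[0,0,-1],"spin":1},
  {"offset":[0,0,-0.9],"spin":1},
  {"offset":[0,0,0],"spin":1},
])

```text
time_s: 7.58
position: [460.8, -264.6, 238.1]
ee_rot: [0.002, 0.434, 0.901, -0.0]
force: [-0.7, 0.2, -0.5]
width: 0.2
```

>>> jog_arm([
  {"offset":[0,0,0],"spin":1},
  {"offset":[0,0,0],"spin":1},
  {"offset":[0,0,0],"spin":1},
  {"offset":[0,0,0],"spin":1},
  {"offset":[0,0,0],"spin":1},
  {"offset":[0,0,0],"spin":1},
  {"offset":[0,0,0],"spin":1},
  {"offset":[0,0,0],"spin":1},
])

```text
time_s: 8.57
position: [460.2, -264.1, 235.6]
ee_rot: [0.0, 0.716, 0.698, 0.0]
force: [0.3, 1.1, -0.2]
width: 0.1
```

Run:
```python
from h import *
go(600,30,230,86.2)
```

```text
t 8.57 pos [ 460.157 -264.138  235.63 ] yaw 88.5940903085378 F [ 0.256  1.076 -0.16 ] tool units [11.899  5.303  0.228] rows 12 per row [0.992 0.442 0.019]
spin units 0.47881806170755964
```

>>> jog_arm([
  {"offset":[0.99,0.44,0],"spin":0},
  {"offset":[0.99,0.44,0],"spin":0},
  {"offset":[0.99,0.44,0],"spin":0},
  {"offset":[0.99,0.44,0],"spin":0},
  {"offset":[0.99,0.44,0],"spin":0},
  {"offset":[0.99,0.44,0],"spin":0},
  {"offset":[0.99,0.44,0],"spin":0},
  {"offset":[0.99,0.44,0],"spin":0},
])

```text
time_s: 9.57
position: [552.8, -67.2, 235.6]
ee_rot: [0.0, 0.715, 0.699, 0.0]
force: [0.7, -0.9, 0.4]
width: 0.2
```

Run:
```python
from h import *
w=snap('wrist','wrist5'); go(600,30,230); print(proj(w,[625,-50,145]))
```

```text
t 9.62 pos [553.58  -64.548 235.499] yaw 88.89797656481558 F [ 0.196  1.95  -0.431] tool units [3.817 1.784 0.228] rows 4 per row [0.954 0.446 0.057]
[437.739 218.087]
```

View pics/wrist5.png

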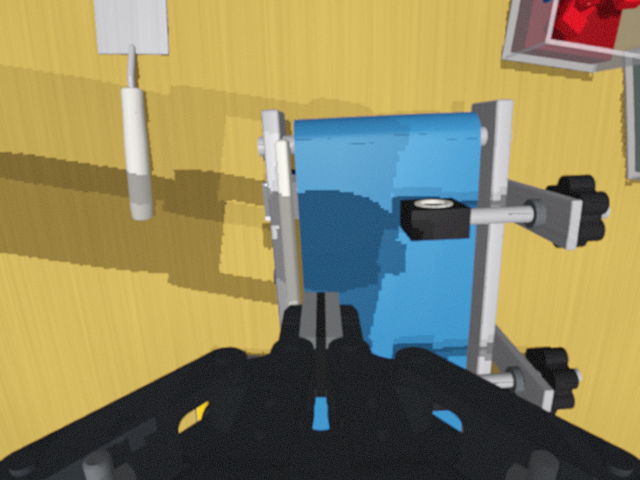

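>>> jog_arm([
  {"offset":[-1,0,0],"spin":0},
  {"offset":[-1,0,0],"spin":0},
  {"offset":[-1,0,0],"spin":0},
  {"offset":[-1,0,0],"spin":0},
  {"offset":[-0.8,0,0],"spin":0},
  {"offset":[0,0,0],"spin":0},
  {"offset":[0,0,0],"spin":0},
])

```text
time_s: 10.5
position: [549.8, -187.5, 235.8]
ee_rot: [-0.0, 0.715, 0.7, 0.0]
force: [-0.4, -0.1, 0.0]
width: 0.1
```

Run:
```python
from h import *
w0=load('wrist5'); w=snap('wrist','wrist6'); go(600,30,230)
a=w0['color'][170:270,380:500,::-1]; b=w['color'][170:270,380:500,::-1]
cv2.imwrite('pics/c7.png',cv2.resize(np.vstack([a,b]),None,fx=3,fy=3,interpolation=cv2.INTER_CUBIC))
```

```text
t 10.55 pos [ 549.84  -187.272  235.789] yaw 88.80384775045228 F [-0.276 -0.477 -1.027] tool units [8.731 1.825 0.235] rows 9 per row [0.97  0.203 0.026]
```

View pics/wrist6.png

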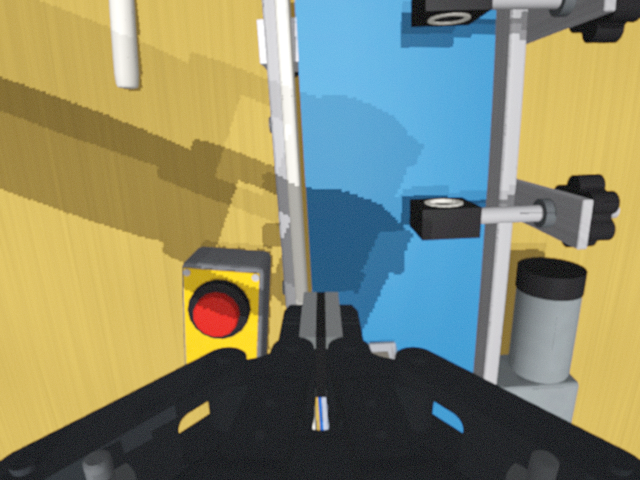

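View pics/c7.png

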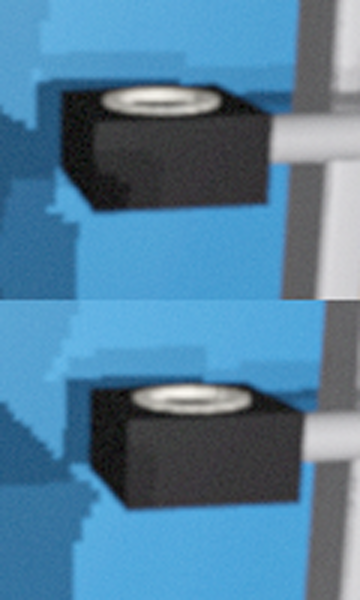

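Run:
```python
from h import *
a=load('wrist5'); b=load('wrist6')
print('ringA',atz(a,433.7,203.7,145),'ringB',atz(b,444,202.7,145),'ringA -y',atz(b,449,18,145))
for d,n,cs in ((a,'A',[(95,122),(270,115),(268,202),(95,211)]),(b,'B',[(127,421-300),(304,415-300),(300,500-300),(127,509-300)])):
    P=np.array([atz(d,380+u/3,170+v/3,162) for u,v in cs]); print(n,P,P.mean(0))
```

```text
ringA [621.985 -41.005 145.   ] ringB [ 625.288 -160.757  145.   ] ringA -y [622.347 -58.747 145.   ]
A [[604.738 -41.358 162.   ]
 [637.93  -40.647 162.   ]
 [638.991 -57.717 162.   ]
 [605.494 -58.786 162.   ]] [621.788 -49.627 162.   ]
B [[ 607.817 -161.549  162.   ]
 [ 641.507 -161.017  162.   ]
 [ 642.282 -177.708  162.   ]
 [ 608.7   -178.791  162.   ]] [ 625.076 -169.766  162.   ]
```

>>> jog_arm([
  {"offset":[0.98,-0.23,0],"spin":0},
  {"offset":[0.98,-0.23,0],"spin":0},
  {"offset":[0.98,-0.23,0],"spin":0},
  {"offset":[0.98,-0.23,0],"spin":0},
  {"offset":[0.98,-0.23,0],"spin":0},
  {"offset":[0.98,-0.23,0],"spin":0},
  {"offset":[0.98,-0.23,0],"spin":0},
  {"offset":[0.98,-0.23,0],"spin":0},
], hand=50)

```text
time_s: 11.55
position: [507.6, 10.5, 236.0]
ee_rot: [0.0, 0.714, 0.7, 0.0]
force: [0.6, 0.5, -0.2]
width: 50.1
```

>>> jog_arm([
  {"offset":[0.98,-0.27,0],"spin":0},
  {"offset":[0.98,-0.27,0],"spin":0},
  {"offset":[0.98,-0.27,0],"spin":0},
  {"offset":[0.98,-0.27,0],"spin":0},
  {"offset":[0.98,-0.27,0],"spin":0},
  {"offset":[0.98,-0.27,0],"spin":0},
  {"offset":[0.98,-0.27,0],"spin":0},
  {"offset":[0.98,-0.27,0],"spin":0},
])

```text
time_s: 12.55
position: [457.5, 207.6, 236.0]
ee_rot: [-0.0, 0.714, 0.7, 0.0]
force: [0.4, 0.5, -0.0]
width: 49.8
```

Run:
```python
from h import *
go(414,370,130,86)
```

```text
t 12.55 pos [457.508 207.557 236.037] yaw 88.83029545639322 F [ 0.352  0.474 -0.039] tool units [ 6.459 -1.874  4.243] rows 7 per row [ 0.923 -0.268  0.606]
spin units 0.5660590912786432
```

>>> jog_arm([
  {"offset":[0.92,-0.27,0.3],"spin":0},
  {"offset":[0.92,-0.27,0.5],"spin":0},
  {"offset":[0.92,-0.27,0.6],"spin":0},
  {"offset":[0.92,-0.27,0.6],"spin":0},
  {"offset":[0.92,-0.27,0.6],"spin":0},
  {"offset":[0.92,-0.27,0.6],"spin":0},
  {"offset":[0.92,-0.27,0.6],"spin":0.57},
  {"offset":[0,0,0],"spin":0},
])

```text
time_s: 13.55
position: [412.8, 369.1, 139.5]
ee_rot: [-0.0, 0.731, 0.683, -0.001]
force: [0.0, -0.5, -1.1]
width: 50.0
```

Run:
```python
from h import *
snap('wrist','wrist7')
go(414,370,29,86)
```

```text
t 13.6 pos [413.664 368.483 140.565] yaw 86.06620161075861 F [ 0.289 -0.404  0.641] tool units [0.065 0.012 4.463] rows 5 per row [0.013 0.002 0.893]
spin units 0.01324032215172224
```

View pics/wrist7.png

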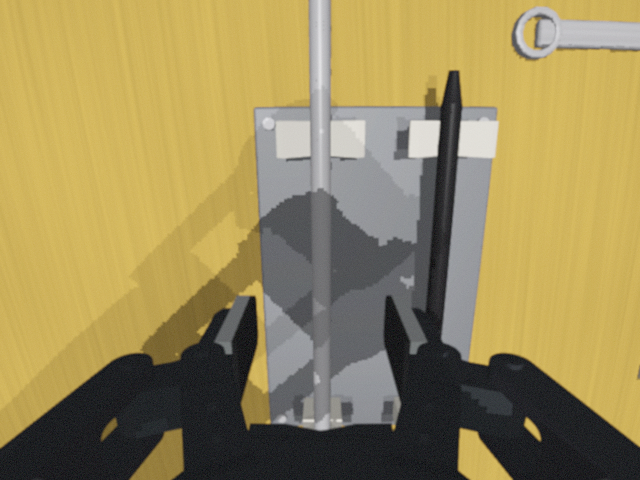

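>>> jog_arm([
  {"offset":[0,0,1],"spin":0},
  {"offset":[0,0,1],"spin":0},
  {"offset":[0,0,1],"spin":0},
  {"offset":[0,0,0.8],"spin":0},
  {"offset":[0,0,0.4],"spin":0},
  {"offset":[0,0,0.26],"spin":0},
  {"offset":[0,0,0],"spin":0},
])

```text
time_s: 14.48
position: [414.7, 368.0, 29.7]
ee_rot: [0.0, 0.732, 0.681, 0.0]
force: [0.5, 0.2, 0.3]
width: 49.8
```

>>> jog_arm([
  {"offset":[0,0,0],"spin":0},
  {"offset":[0,0,0],"spin":0},
  {"offset":[0,0,0],"spin":0},
  {"offset":[0,0,0],"spin":0},
  {"offset":[0,0,0],"spin":0},
], hand=0, newtons=60)

```text
time_s: 15.1
position: [412.9, 368.5, 30.0]
ee_rot: [-0.001, 0.732, 0.682, -0.001]
force: [-9.8, -0.9, 7.8]
width: 9.8
```

>>> jog_arm([
  {"offset":[0,0,-0.2],"spin":0},
  {"offset":[0,0,-0.4],"spin":0},
  {"offset":[0,0,-0.8],"spin":0},
  {"offset":[0,0,-1],"spin":0},
  {"offset":[0,0,0],"spin":0},
  {"offset":[0,0,0],"spin":0},
])

```text
time_s: 15.85
position: [414.3, 367.7, 88.5]
ee_rot: [-0.0, 0.732, 0.681, -0.0]
force: [0.1, -1.1, -1.4]
width: 10.1
```

Run:
```python
from h import *
w=snap('wrist','wrist8');s=snap('scene','scene8'); st=get_state(); print(st['width'],st['force'],st['torque'])
crop(s,'c8',300,500,130,260,4)
go(625,250,164,92)
```

```text
9.74876796704449 [-1.086  0.608 -2.279] [ 0.172 -0.014 -0.064]
t 15.95 pos [413.99  367.54   87.913] yaw 85.89900653011028 F [-1.086  0.608 -2.279] tool units [-4.09   8.75  -3.052] rows 9 per row [-0.454  0.972 -0.339]
spin units -1.220198693977943
```

View pics/wrist8.png

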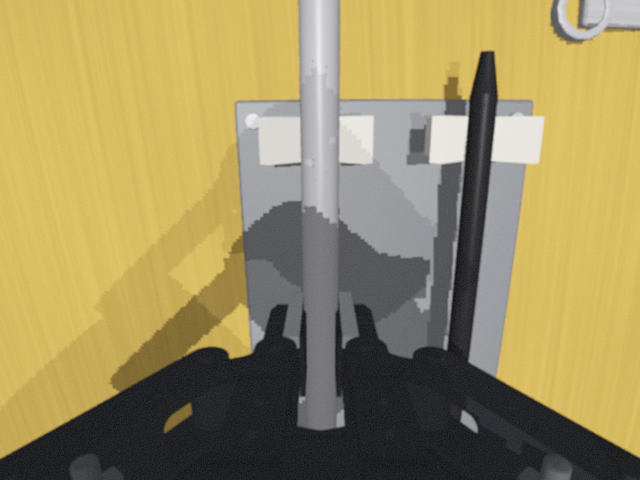

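View pics/c8.png

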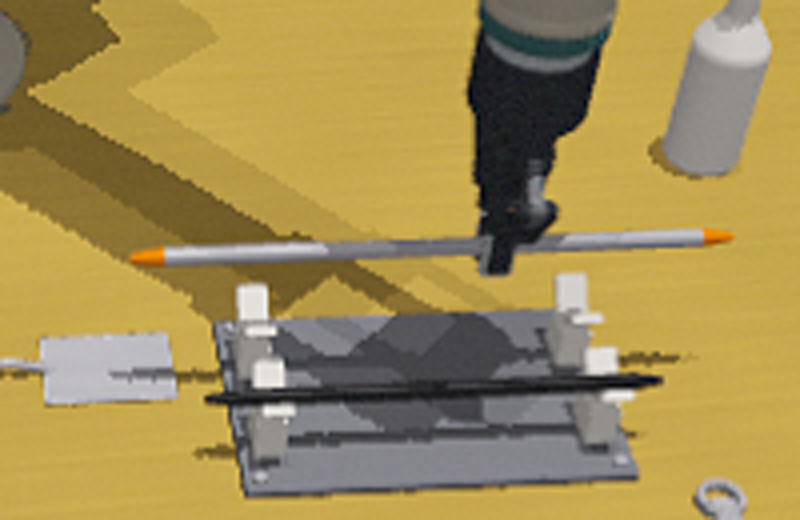

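```bash
cat >> h.py <<'E'
def onplane(d,u,v,p,yaw):
    n=np.array([-np.sin(np.radians(yaw)),np.cos(np.radians(yaw)),0]); n=np.array([np.sin(np.radians(yaw)),-np.cos(np.radians(yaw)),0])
    o,r=ray(d,u,v); return o+r*(n@(np.array(p)-o))/(n@r)
E
python3 - <<'E'
from h import *
s=load('scene8'); st=get_state(); p=st['position']
for uv in [(332.5,194.3),(483.3,189.3)]: print(onplane(s,*uv,p,85.9),atd(s,uv[0]+(4 if uv[0]<400 else -4),uv[1]))
w=load('wrist8'); print(atz(w,320,20,107), w['depth'][20,320], atd(w,320,20), atd(w,320,300))
s2=load('scene0')
for uv in [(332,211),(477.7,205.2)]: print(onplane(s2,*uv,p,85.9))
E
```

```text
[397.078 131.616 102.534] [403.01  140.915 106.502]
[425.791 532.178 104.902] [430.176 517.801 109.749]
[421.346 469.797 107.   ] 105.25432 [421.253 468.474 112.559] [415.252 385.141 111.961]
[397.131 132.345  44.915]
[425.71  531.051  49.167]
```

Run:
```python
from h import *
s=load('scene0'); print(atz(s,520,245,0),atz(s,515,195,150),atz(s,568,322,0))
go(614,255,150,91.4)
```

```text
[541.427 618.921   0.   ] [508.266 570.469 150.   ] [792.5   623.912   0.   ]
t 15.95 pos [413.99  367.54   87.913] yaw 85.89900653011028 F [-1.086  0.608 -2.279] tool units [-3.922  8.298 -2.492] rows 9 per row [-0.436  0.922 -0.277]
spin units -1.1001986939779442
```

Clear. I'll lift first, then go across.

>>> jog_arm([
  {"offset":[0,0,-0.9],"spin":0},
  {"offset":[0,0,-0.9],"spin":0},
  {"offset":[0,0.4,-0.7],"spin":0},
  {"offset":[-0.43,0.8,0],"spin":0},
  {"offset":[-0.43,0.9,0],"spin":0},
  {"offset":[-0.43,0.9,0],"spin":0},
  {"offset":[-0.43,0.9,0],"spin":0},
  {"offset":[-0.43,0.9,0],"spin":0},
])

```text
time_s: 16.95
position: [531.2, 304.0, 149.5]
ee_rot: [-0.0, 0.732, 0.681, -0.001]
force: [0.1, 0.5, -1.7]
width: 9.8
```

>>> jog_arm([
  {"offset":[-0.43,0.9,0],"spin":0},
  {"offset":[-0.43,0.9,0],"spin":0},
  {"offset":[-0.43,0.9,0],"spin":-0.4},
  {"offset":[-0.4,0.7,0],"spin":-0.4},
  {"offset":[-0.4,0.0,0],"spin":-0.3},
  {"offset":[0,0,0],"spin":0},
  {"offset":[0,0,0],"spin":0},
])

```text
time_s: 17.82
position: [612.4, 247.9, 150.7]
ee_rot: [-0.0, 0.699, 0.715, -0.001]
force: [0.1, 0.2, -1.5]
width: 9.9
```

Run:
```python
from h import *
go(614,255,127,91.4)
s=snap('scene','scene9'); w=snap('wrist','wrist9'); d=snap('side','side9'); crop(d,'c9',300,440,170,290,5); crop(s,'c10',170,370,160,310,4)
```

```text
t 17.82 pos [612.367 247.932 150.704] yaw 91.365200950635 F [ 0.139  0.216 -1.515] tool units [0.281 0.073 0.948] rows 1 per row [0.281 0.073 0.948]
spin units -0.006959809873001177
```

View pics/scene9.png

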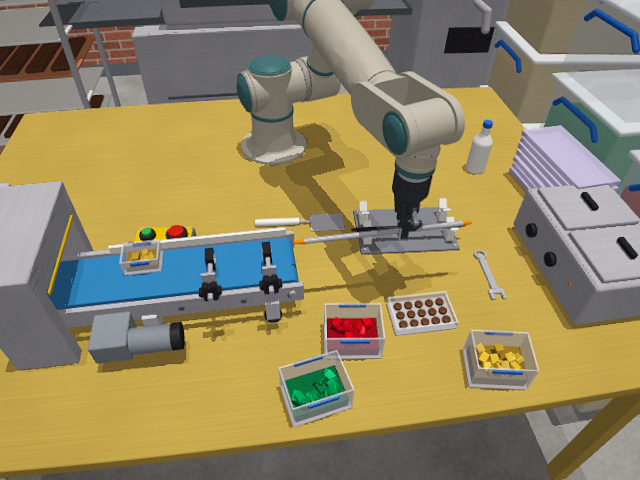

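View pics/side9.png

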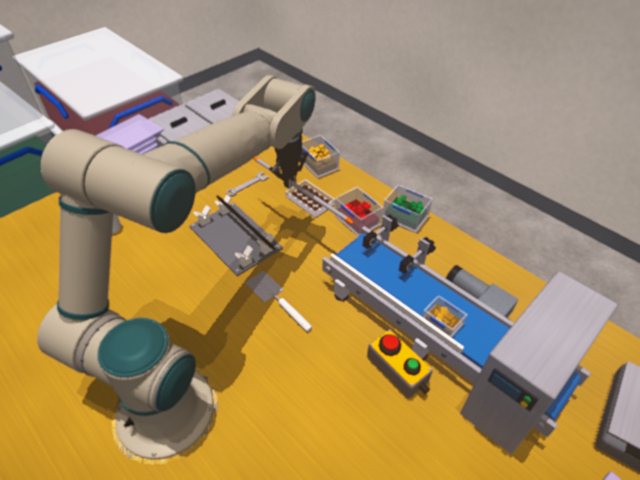

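View pics/c10.png

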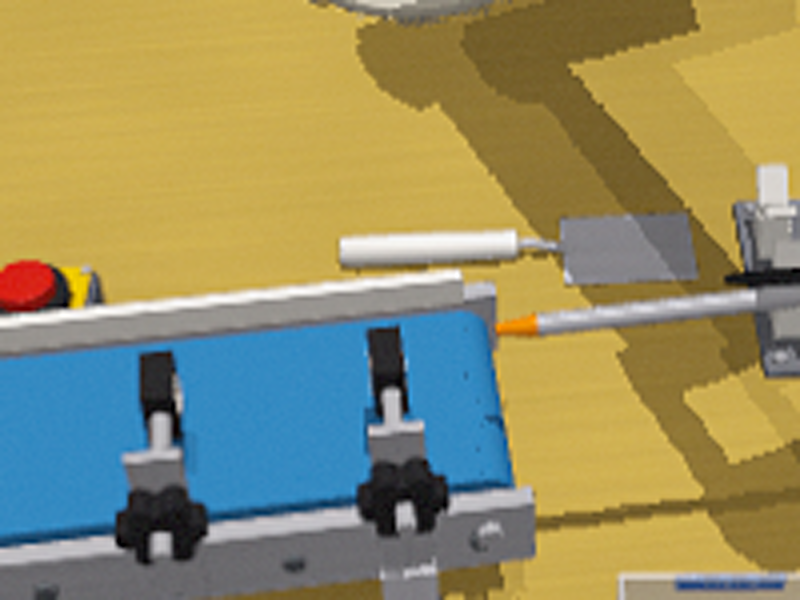

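Run:
```python
from h import *
d=load('side9'); crop(d,'c9',320,430,190,290,6)
s=load('scene9'); crop(s,'c11',380,500,190,260,6)
```

```text
(no output)
```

View pics/c9.png

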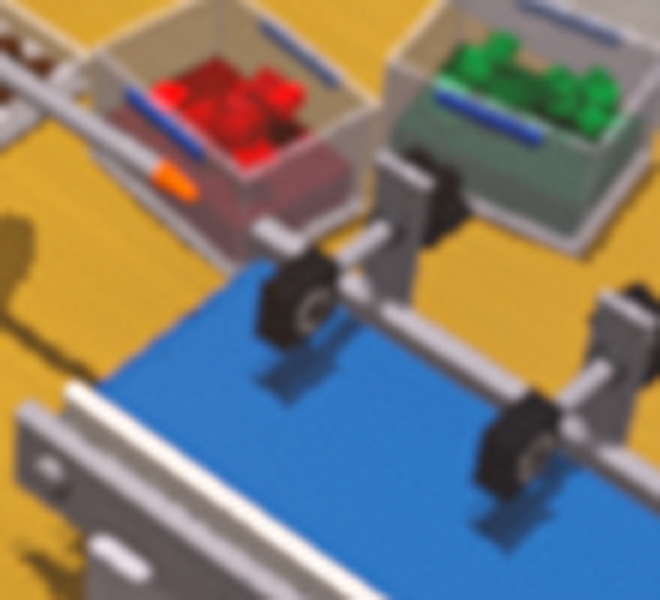

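View pics/c11.png

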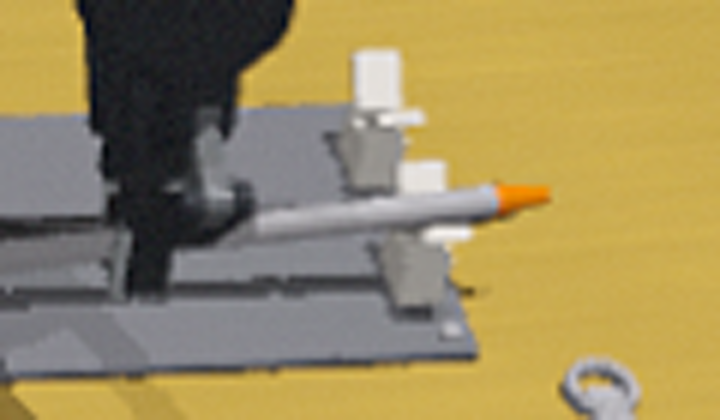

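View pics/wrist9.png

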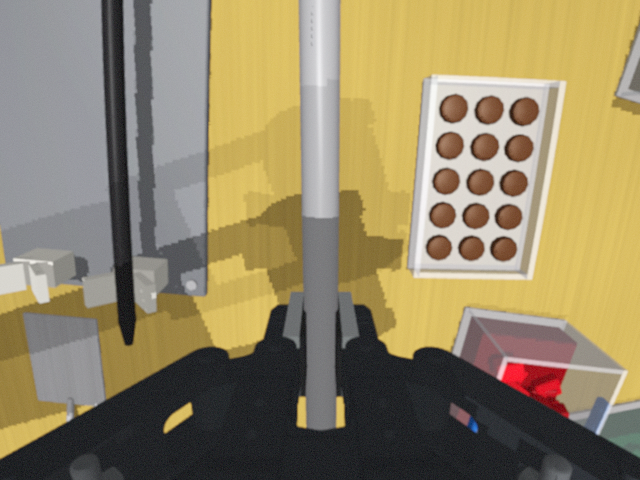

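Run:
```python
from h import *
s=load('scene9'); d=load('side9'); p=get_state()['position']
print('lead scene',onplane(s,294.2,242.2,p,91.37),'rear',onplane(s,471.3,222.2,p,91.37),'expect z',p[2]+18.2)
print('lead side',onplane(d,353,222,p,91.37), 'side@z',atz(d,353,222,169))
print('tri tip',tri([(s,294.2,242.2),(d,353,222)]))
# clamp ring by side on bore plane and atz
for uv in [(372.5,240.9),(409.5,265.8)]: print('ring side',onplane(d,*uv,[622,-50,0],91.5),atz(d,*uv,145))
# predicted pixel of tip when at bore A entry in scene: compare bore centers
for P in ([622,-50,145],[625.2,-170,145]): print(proj(s,P),proj(d,P))
e=[612.4+238*np.sin(np.radians(1.37)),247.9-238,169]; print('pred tip',e,proj(s,e),proj(d,e))
```

```text
lead scene [618.011  11.198 164.368] rear [608.435 411.611 168.451] expect z 169.7791773354774
lead side [618.193   3.591 171.135] side@z [619.881   4.975 169.   ]
tri tip [621.693   8.968 166.685]
ring side [622.36  -63.743 146.871] [623.809 -62.697 145.   ]
ring side [ 625.495 -183.48   145.482] [ 625.869 -183.273  145.   ]
[266.085 252.39 ] [368.395 238.714]
[209.302 258.584] [405.145 263.037]
pred tip [np.float64(618.0902782996444), 9.900000000000006, 169] [293.548 240.748] [351.171 221.389]
```

>>> jog_arm([
  {"offset":[0,0.09,0.5],"spin":0},
  {"offset":[0,0,0.47],"spin":0},
  {"offset":[-0.7,0,0],"spin":0},
  {"offset":[-0.7,0,0],"spin":0},
  {"offset":[0,0,0],"spin":0},
  {"offset":[0,0,0],"spin":0},
])

```text
time_s: 18.73
position: [615.8, 213.1, 128.2]
ee_rot: [0.0, 0.699, 0.716, 0.001]
force: [0.2, 1.4, -1.1]
width: 9.9
```

Run:
```python
from h import *
go(614,255,127,91.4)
s=snap('scene','scene10'); d=snap('side','side10'); crop(d,'c12',340,420,200,280,8); crop(s,'c13',190,310,220,300,6)
```

```text
t 18.73 pos [615.845 213.121 128.184] yaw 91.37313463654944 F [ 0.155  1.411 -1.089] tool units [ 1.676 -0.034  0.048] rows 2 per row [ 0.838 -0.017  0.024]
spin units -0.005373072690113645
```

View pics/c12.png

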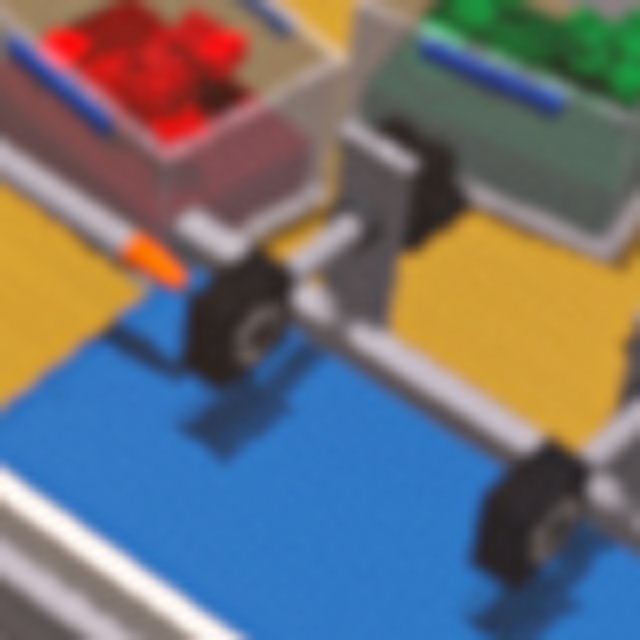

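View pics/c13.png

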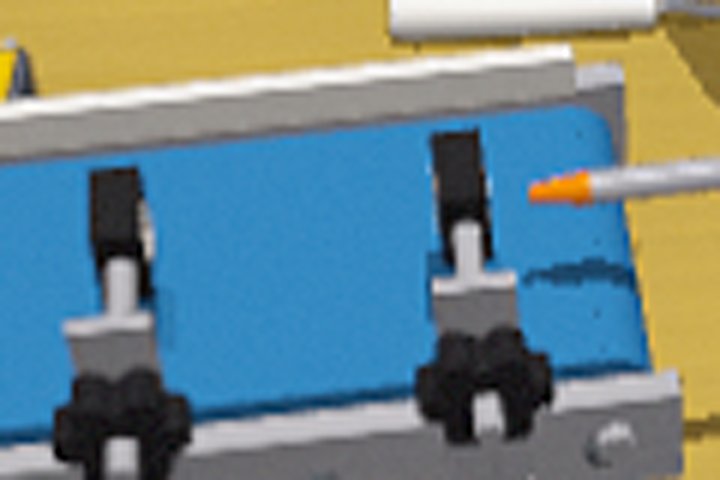

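Run:
```python
from h import *
s=load('scene10'); d=load('side10')
def c(d,x0,y0,w=24,h=24,f=16): return cv2.resize(d['color'][y0:y0+h,x0:x0+w,::-1],None,fx=f,fy=f,interpolation=cv2.INTER_CUBIC)
cv2.imwrite('pics/c14.png',np.hstack([c(s,258,238),c(s,202,244)]))
cv2.imwrite('pics/c15.png',np.hstack([c(d,362,230),c(d,398,254)]))
```

```text
(no output)
```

View pics/c14.png

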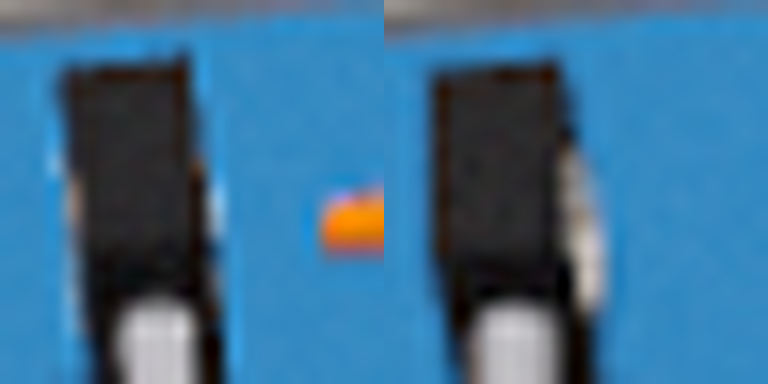

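View pics/c15.png

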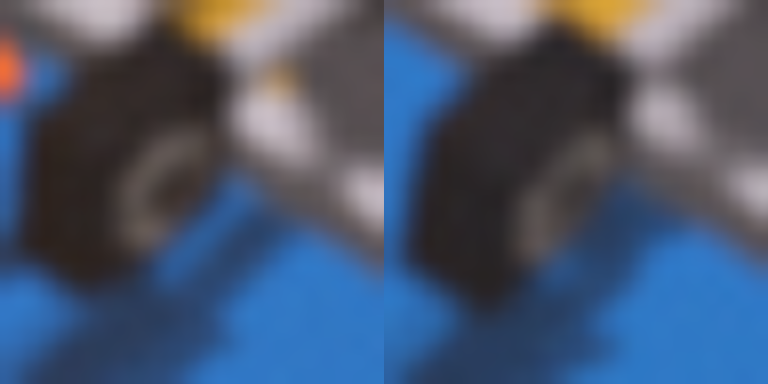

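```bash
cat >> h.py <<'E'
def perp(dv,A,B,T,P):
    # signed distance of T from plane (cam,A,B); returns normal,dist at approx point P
    o,ra=ray(dv,*A); _,rb=ray(dv,*B); _,rt=ray(dv,*T); n=np.cross(ra,rb); n/=np.linalg.norm(n)
    t=rt/np.linalg.norm(rt)*np.linalg.norm(np.array(P)-o); return n,n@t
def off(s,d,sA,sB,sT,dA,dB,dT,P):
    n1,e1=perp(s,sA,sB,sT,P); n2,e2=perp(d,dA,dB,dT,P); 
    M=np.array([[n1[0],n1[2]],[n2[0],n2[2]]]); print(M,e1,e2); return np.linalg.solve(M,[e1,e2])
E
python3 - <<'E'
from h import *
s=load('scene10'); d=load('side10')
print('tip off bore dx,dz',off(s,d,(270.9,251.6),(213.9,257.6),(277.5,251.75),(372.3,241.2),(409.1,266),(363,234.9),[619,-25,145]))
E
```

```text
[[-0.724  0.689]
 [-0.787 -0.616]] -1.8065081345164398 -0.06910987090319338
tip off bore dx,dz [ 1.174 -1.388]
```

>>> jog_arm([
  {"offset":[0,-0.02,-0.04],"spin":0},
  {"offset":[-0.5,0,0],"spin":0},
  {"offset":[-0.5,0,0],"spin":0},
  {"offset":[-0.4,0,0],"spin":0},
  {"offset":[0,0,0],"spin":0},
  {"offset":[0,0,0],"spin":0},
])

```text
time_s: 19.58
position: [616.0, 178.3, 128.6]
ee_rot: [-0.0, 0.698, 0.716, 0.0]
force: [-0.4, 0.0, -1.5]
width: 9.6
```

Run:
```python
from h import *
go(614,255,127,91.4); print(get_state()['torque'])
s=snap('scene','scene11'); d=snap('side','side11')
def c(d,x0,y0,w=60,h=60,f=6): return cv2.resize(d['color'][y0:y0+h,x0:x0+w,::-1],None,fx=f,fy=f,interpolation=cv2.INTER_CUBIC)
cv2.imwrite('pics/c16.png',np.hstack([c(s,230,220),c(d,340,210)]))
```

```text
t 19.57 pos [615.992 178.284 128.611] yaw 91.39434306079659 F [-0.392  0.001 -1.527] tool units [ 3.07  -0.005  0.065] rows 4 per row [ 0.767 -0.001  0.016]
spin units -0.0011313878406838285
[ 0.056  0.054 -0.004]
```

View pics/c16.png

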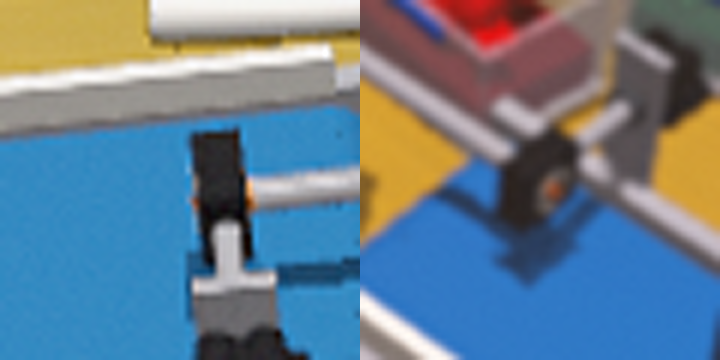

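The tip is inside clamp A's bore, seen orange at side ≈(372,241), and there is no contact force. Continuing.

>>> jog_arm([
  {"offset":[-0.5,0,0],"spin":0},
  {"offset":[-0.5,0,0],"spin":0},
  {"offset":[0,0,0],"spin":0},
])

```text
time_s: 20.05
position: [616.7, 151.9, 128.6]
ee_rot: [0.0, 0.699, 0.715, -0.0]
force: [-0.1, -0.2, -1.8]
width: 9.6
```

>>> jog_arm([
  {"offset":[-0.5,0,0],"spin":0},
  {"offset":[-0.5,0,0],"spin":0},
  {"offset":[-0.5,0,0],"spin":0},
  {"offset":[0,0,0],"spin":0},
  {"offset":[0,0,0],"spin":0},
])

```text
time_s: 20.68
position: [617.5, 115.9, 128.6]
ee_rot: [-0.0, 0.698, 0.716, 0.0]
force: [-0.4, 0.1, -1.1]
width: 9.8
```

Run:
```python
from h import *
go(614,255,127,91.4); print(get_state()['torque'])
s=snap('scene','scene12'); d=snap('side','side12')
def c(d,x0,y0,w=60,h=60,f=6): return cv2.resize(d['color'][y0:y0+h,x0:x0+w,::-1],None,fx=f,fy=f,interpolation=cv2.INTER_CUBIC)
cv2.imwrite('pics/c17.png',np.hstack([c(s,200,220,80,60,5),c(d,360,220,60,60,5)]))
```

```text
t 20.68 pos [617.514 115.858 128.573] yaw 91.3980429480017 F [-0.44   0.06  -1.116] tool units [ 5.567 -0.005  0.065] rows 6 per row [ 0.928 -0.001  0.011]
spin units -0.0003914103996606855
[ 0.069 -0.019  0.014]
```

View pics/c17.png

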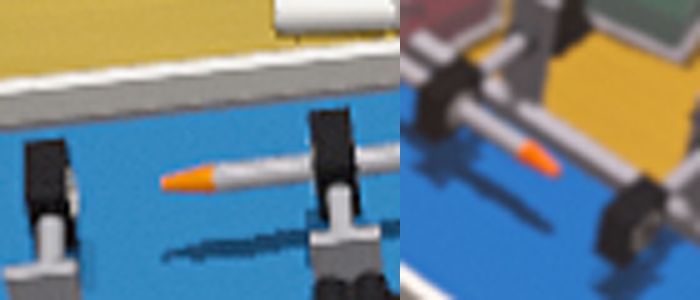

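Run:
```python
from h import *
s=load('scene12'); d=load('side12')
print(off(s,d,(270.9,251.6),(213.9,257.6),(231.8,256.4),(372.3,241.2),(409.1,266),(391.6,254.6),[623,-122,145]))
```

```text
[[-0.724  0.689]
 [-0.787 -0.616]] -1.4389220582038782 0.829422460696225
[ 0.318 -1.753]
```

>>> jog_arm([
  {"offset":[0,0,-0.04],"spin":0},
  {"offset":[-0.5,0,0],"spin":0},
  {"offset":[-0.5,0,0],"spin":0},
  {"offset":[-0.4,0,0],"spin":0},
  {"offset":[0,0,0],"spin":0},
])

```text
time_s: 21.4
position: [618.4, 79.7, 129.6]
ee_rot: [-0.0, 0.699, 0.715, 0.0]
force: [0.3, 0.1, -0.7]
width: 9.8
```

>>> jog_arm([
  {"offset":[-0.4,0,0],"spin":0},
  {"offset":[-0.4,0,0],"spin":0},
  {"offset":[0,0,0],"spin":0},
])

```text
time_s: 21.78
position: [618.9, 60.0, 129.5]
ee_rot: [-0.0, 0.699, 0.715, 0.0]
force: [-0.3, 0.8, -2.6]
width: 9.9
```

Run:
```python
from h import *
go(614,20,127,91.4); print(get_state()['torque'])
s=snap('scene','scene13'); d=snap('side','side13')
def c(d,x0,y0,w=60,h=60,f=6): return cv2.resize(d['color'][y0:y0+h,x0:x0+w,::-1],None,fx=f,fy=f,interpolation=cv2.INTER_CUBIC)
cv2.imwrite('pics/c18.png',np.hstack([c(s,200,220,80,60,5),c(d,370,230,60,60,5)]))
```

```text
t 21.77 pos [618.892  59.971 129.547] yaw 91.34319683493385 F [-0.33   0.771 -2.601] tool units [-1.594 -0.233  0.102] rows 2 per row [-0.797 -0.117  0.051]
spin units -0.011360633013231336
[ 0.058  0.037 -0.04 ]
```

View pics/c18.png

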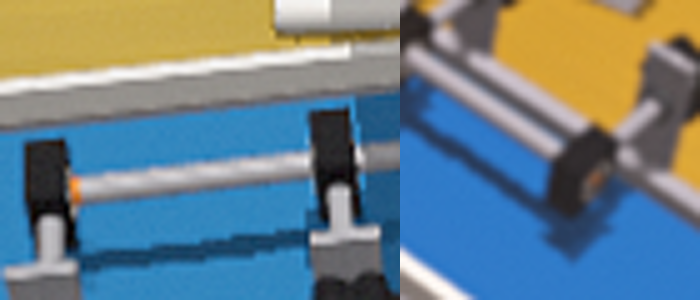

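The nose is inside clamp B and centred (side ≈(409,266)), with no force. I'll advance the last ~41 mm.

>>> jog_arm([
  {"offset":[-0.4,0,0],"spin":0},
  {"offset":[-0.4,0,0],"spin":0},
  {"offset":[0,0,0],"spin":0},
])

```text
time_s: 22.25
position: [619.4, 39.8, 129.6]
ee_rot: [0.0, 0.699, 0.715, 0.0]
force: [0.5, 0.1, -1.9]
width: 10.1
```

>>> jog_arm([
  {"offset":[-0.4,0,0],"spin":0},
  {"offset":[-0.4,0,0],"spin":0},
  {"offset":[0,0,0],"spin":0},
  {"offset":[0,0,0],"spin":0},
])

```text
time_s: 22.75
position: [619.8, 20.8, 129.6]
ee_rot: [-0.0, 0.698, 0.716, 0.0]
force: [0.6, 0.2, -2.9]
width: 9.6
```

Run:
```python
from h import *
go(614,20,127,91.4); print(get_state()['torque'])
s=snap('scene','scene14'); d=snap('side','side14')
def c(d,x0,y0,w=60,h=60,f=6): return cv2.resize(d['color'][y0:y0+h,x0:x0+w,::-1],None,fx=f,fy=f,interpolation=cv2.INTER_CUBIC)
cv2.imwrite('pics/c19.png',np.hstack([c(s,180,220,80,60,5),c(d,370,230,70,60,5)]))
```

```text
t 22.75 pos [619.823  20.849 129.565] yaw 91.3981303166162 F [ 0.643  0.227 -2.947] tool units [-0.028 -0.234  0.103] rows 1 per row [-0.028 -0.234  0.103]
spin units -0.0003739366767604224
[ 0.069 -0.011  0.007]
```

View pics/c19.png

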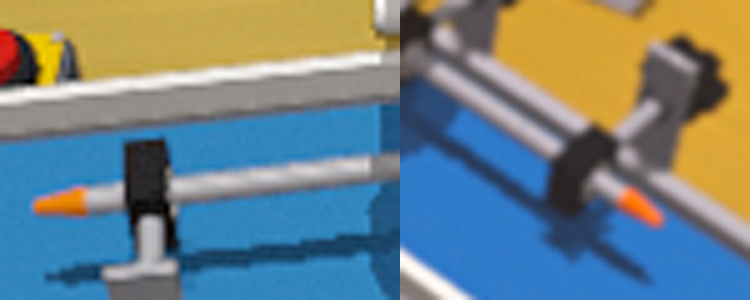

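View pics/scene14.png

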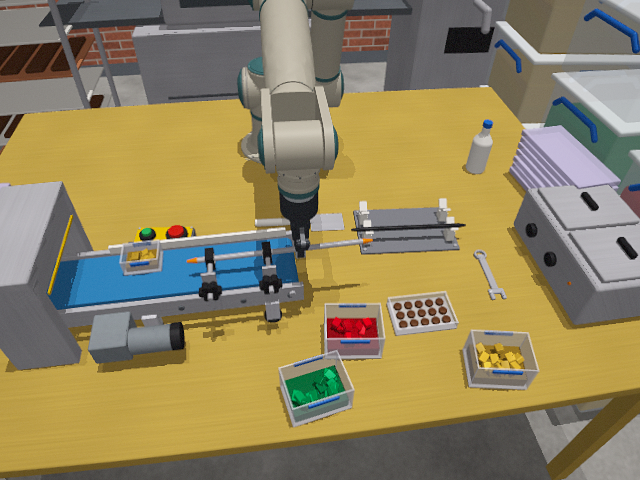

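The whole orange plug and a short length of steel show beyond clamp B in both views, and the force is about 3 N. I'll let it settle and hand in.

>>> jog_arm([
  {"offset":[0,0,0],"spin":0},
  {"offset":[0,0,0],"spin":0},
  {"offset":[0,0,0],"spin":0},
  {"offset":[0,0,0],"spin":0},
])

```text
time_s: 23.35
position: [619.8, 20.8, 129.5]
ee_rot: [-0.0, 0.698, 0.716, 0.0]
force: [0.4, 0.2, -1.7]
width: 9.9
```

Run:
```python
from h import *
s=get_state(); print(s['time_s'],s['position'],s['force'],s['torque'],s['width'],np.abs(s['joint_vel']).max()); print(sign_off())
```

```text
23.35 [619.804  20.844 129.505] [ 0.372  0.196 -1.708] [0.102 0.047 0.024] 9.943339102461026 0.0014681875841128106
the job is handed in; nothing more can be done
None
```

I pressed the red stop button, threaded the steel rail through both clamps and handed the job in at 23.4 s with the rail still gripped. The hand-in gives no verdict, so these are my own last checks:

- **Stop button:** it bottomed out at about 6 mm of travel under 15 N. The gripper stayed clear of the green start button in the pictures.
- **Rail position:** both camera views show the whole orange plug and a short length of bare steel beyond the second clamp. From the arm's position, I estimate the middle of the rail about 92 mm from half-way between the clamps, inside the 115 mm limit.
- **Holding:** the grip is set to 60 N and the arm is still. The wrist reads about 2 N, roughly the rail's own weight, so the clamps are not being strained.
- **Other objects:** the last scene picture shows nothing else on the table visibly moved.

Two readings disagreed:

- **Side camera:** it placed points up to about 10 mm lower in y than the scene and wrist cameras. I used the scene and wrist positions, and used the side view only for offsets from the clamps. Those put the nose 1–2 mm low before each clamp, so I raised it 1 mm each time.
- **Gripper opening:** it reads about 10 mm on a 12 mm tube, and I did not find out why. The rail did not slip visibly.

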